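# Hold the display clip open around a plaque blank

### The job

Lift the white plaque blank out of the slotted stock tray, stand it upright in the groove of the narrow raised wooden display block, fully down and about centred along it, and let go of it. Then squeeze the handles of the spring clip that is parked on the steel strip, carry it squeezed open to the display block, and hold its gaping jaws around the middle of the blank's top edge, in line with the blank, the edge well inside the open jaws but the clip neither touching the blank nor ever biting or pressing on it. The program finishes while you are still holding the clip wide open there; do not let it go, and leave everything else on the table where it is.

Things in the scene. Friction and masses are not known exactly. Their poses are not given: they have to be found in the camera images.
- panel: White plastic plaque blank, a rigid plate 90 wide (x) x 8 thick (y) x 100 tall (z) mm, about 90 g. It starts standing upright in the middle slot of the stock tray. Origin: centre of its lower edge; z up along the plate, y across its thickness.
- panel_top (a point): Centre of the blank's top edge, 100 mm above the origin of the blank.
- rack: Grey plastic stock tray fixed to the table, 130 (x) x 90 (y) x 42 mm high, with three slots along its x. The middle slot is 12 mm wide, its floor 10 mm above the table; the blank stands in it. Short offcuts, tops at most 58 mm above the table, stand fixed in the two outer slots, 28 mm either side of the middle (y). Origin: centre of its underside.
- stand: Narrow raised wooden display block fixed to the table: body 140 (x) x 40 (y) mm, 70 mm high, on a thin foot 150 x 80 x 12 mm. A groove runs along its x over the whole length in the middle of the top: 11 mm wide, its floor 36 mm above the table, with a mouth that widens to about 18 mm over the top 8 mm. Origin: centre of its underside.
- park: Clip parking strip fixed to the table: an upright steel strip 100 (x) x 4 (y) mm, top edge 86 mm above the table, on a wooden base 120 x 60 x 22 mm. The clip starts pinched on its top edge. Origin: centre of its underside.
- clip: Dark steel spring clip of the clothes-peg kind, about 70 g, 40 mm wide along x (pivot pin 46 mm long, 9 mm thick). Starts pinched on the strip, pin 124 mm above the table, jaw tips 12 mm below the strip's top edge. Origin: on the pin, mid-plane of the jaws; x along the pin, y across the jaws, z from jaws up to handles.
- clip_handles (a point): Point between the clip's two flat handles, 40 mm above the pin. The handles, 4 mm thick, rise 50 to 52 mm above the pin; on the strip they lean apart, 57 mm over their outer faces at the top. Pinched together along the clip's y they open the jaws; fully squeezed they are parallel, 26 mm over their outer faces.
- clip_mouth (a point): Point midway between the clip's jaw tips, 50 mm below the pin. The lowest 12 mm of the jaws are rubber pads. Fully squeezed the jaws gape 34 mm at the tips, 27 mm at the top of the pads and 18 mm at 15 mm below the pin.
- jaw (a joint): Opening angle of each of the clip's two levers (they move alike, mirrored): 0 when pinching the 4 mm strip, -0.04 rad shut empty, 0.31 rad fully squeezed, at a hard stop. The spring needs about 5 N on each handle to start and 10 N fully squeezed; squeezing harder does no harm.
- trophy: Brass trophy cup, 68 mm across, 140 mm tall; origin at the centre of its underside. Leave alone.
- spray: Grey spray can, 52 mm across, 150 mm tall; origin at the centre of its underside. Leave alone.
- tape: Cardboard core ring lying flat, 80 mm across, 25 mm high; origin at the centre of its underside. Leave alone.
- driver: Black-handled screwdriver lying on the table, about 200 mm long. Leave alone.
- mug: White mug, 76 mm across, 90 mm high; origin at the centre of its underside. Leave alone.
- jar: Clear plastic jar, 66 mm across, 80 mm high; origin at the centre of its underside. Leave alone.
- giftbox: Small cardboard gift box, 90 x 70 x 40 mm; origin at the centre of its underside. Leave alone.
Not all that is in view belongs to the job. What is meant by the panel is not turquoise, and is the smaller of those in its own colour.

How it is judged:
On the way, in this order (a step that is already met when the one before it is completed fails the run):
1. The blank stands fully down, upright and about centred in the display block's groove, and is let go (x of panel in the frame of stand between -0.025 and 0.025 m and y of panel in the frame of stand between -0.005 and 0.005 m and z of panel in the frame of stand between 0.032 and 0.041 m and angle between panel's own z axis and vertical below 0.15 rad and angle between the x axis of panel and the x axis of stand, either way round below 0.12 rad and contact force between the fingers and panel below 0.1 N), for 0.2 s.
2. The clip is squeezed wide open and lifted clear of the parking strip (value of joint jaw above 0.22 rad and z of clip in the frame of park above 0.145 m and contact force between clip and park below 0.1 N and contact force between the fingers and clip above 2 N), for 0.2 s.
At the end, for the whole second after the job is handed in: Blank stands let go in the groove (25 mm of centre, down within 5 mm, upright within 0.15 rad); clip held squeezed (jaw above 0.22 rad), still, upright, astride the top edge: edge 8 mm or more inside the jaws, within 25 mm of middle, in line within 0.2 rad, clip touching neither blank nor block (all of step 1 and value of joint jaw above 0.22 rad and x of panel_top in the frame of clip between -0.025 and 0.025 m and y of panel_top in the frame of clip between -0.01 and 0.01 m and z of panel_top in the frame of clip between -0.042 and -0.006 m and angle between the x axis of clip and the x axis of panel, either way round below 0.2 rad and angle between clip's own z axis and vertical below 0.25 rad and contact force between the fingers and clip above 2 N and contact force between clip and panel below 0.3 N and contact force between clip and stand below 0.3 N and linear speed of clip below 0.03 m/s and height (world z) of clip above 0.14 m); the arm keeps its last pose, push and grip.
It fails at once if the clip bites, knocks or presses on the blank (more than 5 N) (contact force between clip and panel above 5 N).
It fails at once if the blank is toppled (angle between panel's own z axis and vertical above 0.6 rad).
It fails at once if another thing on the table is disturbed (moved more than 25 mm) (distance of any of trophy, spray, tape, driver, mug, jar, giftbox from where it was at the start of the episode above 0.025 m).
It also fails if it takes over 67 s, if anything falls off the work surface, if the arm or the gripper's body presses on something with over 40 N, if the wrist force passes 120 N, or if a joint passes its speed limit or range.

### The arm

A 6-joint arm with a two-finger parallel gripper is mounted at the origin on the work surface. World frame = base frame: x ahead of the robot, y to its left, z up, the work surface at z = 0. Lengths are in m, angles in rad, forces in N, time in s.
With the tool pointing down it reaches from about 0.275 to 0.85 m from the base axis. Payload 19 kg.
Tool frame: the origin (TCP) lies midway between the tips of the shut fingers; the grasp point (between the pads) lies 19 mm behind it; z points along the fingers, y is the line along which they close (so a half turn about z gives the same grasp; the last joint's range is limited). The gripper opens to 85 mm and grips with 20 to 120 N. Pads are 22 mm wide; open, the fingers measure 114 mm over their backs; the gripper's body (76 mm by 85 mm) begins 54 mm behind the grasp point. The pads swing forward as they close: fully open they stand 13 mm farther back than shut.
Start: joints at [-1.247, 0.15, 1.437, -0, 1.554, -0.134], TCP at [0.254, -0.516, 0.231] pointing down, gripper open.
Joint ranges: [-2.8, 2.8], [-0.68, 2.1], [0.12, 2.68], [-1.39, 4.53], [0.16, 2.79], [-2.81, 2.81]. Speed limits (rad/s): [1.89, 1.89, 2.22, 3.01, 3.01, 3.01].

### API

Orientations are given as a 3x3 rotation matrix whose columns are the frame's x, y, z axes.
In Python, from rig import arm, imaging, finder gives the robot as it stands.
- The arm moves only by the tool apply_moves, never from a script. Its argument "commands" is a list of rows, each an object of numbers: "dx", "dy", "dz": the shift along the world's x, y, z in m; "twist": the turn about the world's z in rad. A call has 1 to 5 rows; each row is the pose to reach, as a shift and turn from the pose commanded when the call began; what a row does not reach only later rows make up. A row lasts 1/12 s, in which the tool goes at most 41.7 mm and 7.16 degrees, less where a joint would pass 70% of its speed; a pose out of reach is approached as far as the arm can. A call with a gripper value outside its range is refused whole. "claw" is the opening, from 0 (shut) to 1 (fully open), set as the call begins (left out, the last holds). The fingers move at their own pace and stop on an object; "squeeze" is the grip in N (left out, the last holds). Time passes only in rows, so rows that repeat a pose let the fingers close. It gives the time, the measured TCP pose, the force, the opening and the grip force at its end, in the units of the state.
- arm.get_state(): the state, without advancing time (a new reading comes with each control period).
- imaging.capture(name): name is "scene" or "top" or "wrist"; returns a dict with "color" (384x512x3 uint8, red, green, blue), "mtx" (3x3 intrinsics, pixels), "extrinsics" (4x4, takes a point from world to camera coordinates); the wrist camera has in their place "mount" (4x4, takes a point from camera to tool coordinates, whose origin is the TCP and whose axes are the flange's). Camera axes: x right, y down, z forward; pixel columns grow to the right and rows downward; lengths in m; the calibration is good to about 2 mm. The wrist camera is an equidistant fisheye: a pixel r from the principal point sees the ray r / f radians off the axis. A picture is of the moment at which its call begins: read the wrist's pose just before it. There is no depth.
- arm.sign_off(): hands the job in; it is judged then, once.
Trained networks look in a picture, given as the dict that the camera call returned (one of the last four; its "shot" number tells which), for a name from the list of things; names that differ only in an ending like _2 or _b are one class to them, and where a whole thing is asked for, a point or a joint stands for the part that bears it (a point fixed in the world has none). Each returns a list of dicts, best first, with "score" (0 to 1); they miss things now and then, are a little off and sometimes report something else, mostly with a low value. They report only what shows in the picture. A call takes as long as a camera call. They do not tell look-alikes from the thing itself.
- finder.spot_in(query, picture): "bbox" ([left, top, right, bottom] in pixels, round what is visible of it).
- finder.trace(query, picture): "pixels" (384x512 bool, what is visible of it) and "bbox" ([left, top, right, bottom] in pixels, round what is visible of it).
- finder.tip_of(query, picture): "uv" ([column, row] in pixels: a listed point, or the origin of a listed thing).
The state is a dict: "time": time; "q": joint angles; "qvel": joint speeds; "effort": joint torques, N m; "position": TCP position; "ee_rot": TCP orientation; "force": force on the tool from outside, world axes, zero at the start; "torque": the same for the moment, N m; "width": opening from 0.0 (shut) to 1.0 (fully open); "grasp_force": force on a finger pad.
Only numpy, scipy, OpenCV 4.12 (cv2) and the standard library are available. Lean on these libraries where they do the work, as an engineer would, in place of code of your own. Each camera call takes 0.05 s, during which the arm holds its last target. There are 200 camera calls.

## Working session

There is one attempt and no reset: what is moved stays moved. The work goes in short steps, Python scripts to look and compute and a tool call to move; the robot and the scene stay as the last step left them, time stands still between calls to the robot, and variables do not carry over. Pictures are saved under pics/ and viewed, at most 10 in all, crops included, and the job is handed in when it is done.

Besides the shell and the picture viewer there is one more tool, called after "Request:" in YAML: its name, and indented under it one key for each argument. apply_moves: Moves the arm, as the interface text tells. Its arguments: {"type":"object","properties":{"commands":{"type":"array"},"claw":{"type":"number"},"squeeze":{"type":"number"}},"required":["commands"]}

```bash
ls; mkdir -p pics; cat > h.py <<'E'
import numpy as np, cv2
from rig import arm, imaging, finder
def ray(p,uv):
    K,E=np.array(p["mtx"]),np.array(p["extrinsics"]);R,t=E[:3,:3],E[:3,3]
    d=R.T@np.linalg.solve(K,[uv[0],uv[1],1.]);return -R.T@t,d
def atz(p,uv,z):
    o,d=ray(p,uv);return o+d*(z-o[2])/d[2]
def proj(p,X):
    E=np.array(p["extrinsics"]);c=E[:3,:3]@np.array(X)+E[:3,3];u=np.array(p["mtx"])@c;return u[:2]/u[2]
def meet(l1,l2):
    (o,d),(q,e)=l1,l2
    s=np.linalg.lstsq(np.stack([d,-e],1),q-o,rcond=None)[0];a,b=o+s[0]*d,q+s[1]*e
    return (a+b)/2,np.linalg.norm(a-b)
E
python3 - <<'E'
from h import *
P={}
for c in("scene","top"):
    p=P[c]=imaging.capture(c);cv2.imwrite(f"pics/{c}0.png",p["color"][...,::-1])
    o,_=ray(p,(256,192));print(c,o.round(3))
    for n in("panel","rack","stand","park","clip"):
        print(c,n,[(np.round(r["bbox"]).astype(int).tolist(),round(r["score"],2)) for r in finder.spot_in(n,p)])
    for n in("panel","panel_top","rack","stand","park","clip","clip_handles"):
        print(c,n,[(np.round(r["uv"],1).tolist(),round(r["score"],2)) for r in finder.tip_of(n,p)])
E
```

```text
pics
scene [ 0.929 -0.512  0.948]
scene panel [([211, 293, 241, 321], 0.9), ([170, 246, 205, 266], 0.85), ([118, 216, 170, 243], 0.64)]
scene rack [([166, 246, 218, 288], 0.84)]
scene stand [([165, 244, 220, 291], 0.7), ([229, 196, 276, 248], 0.57)]
scene park [([270, 136, 306, 172], 0.66)]
scene clip [([287, 117, 303, 146], 0.85)]
scene panel [([148.5, 238.3], 0.92), ([189.6, 267.0], 0.79), ([291.9, 268.4], 0.7), ([294.2, 134.9], 0.66), ([230.1, 315.8], 0.59)]
scene panel_top [([138.6, 218.9], 0.96), ([226.9, 302.9], 0.92), ([185.7, 253.7], 0.79)]
scene rack [([194.1, 267.5], 0.81)]
scene stand [([251.0, 223.9], 0.75)]
scene park [([287.4, 159.3], 0.59), ([294.5, 132.7], 0.46)]
scene clip [([294.0, 134.3], 0.77), ([183.2, 251.2], 0.57)]
scene clip_handles [([294.7, 130.7], 0.72)]
top [ 4.780e-01 -1.000e-03  1.287e+00]
top panel [([334, 184, 349, 215], 0.83), ([328, 233, 355, 272], 0.63), ([348, 134, 364, 168], 0.59), ([251, 156, 290, 207], 0.51)]
top rack [([315, 174, 359, 223], 0.65), ([384, 163, 412, 185], 0.43), ([296, 216, 306, 249], 0.42)]
top stand [([158, 177, 184, 216], 0.74), ([248, 157, 289, 209], 0.68)]
top park [([158, 176, 186, 219], 0.89)]
top clip [([146, 188, 168, 203], 0.57), ([272, 107, 295, 135], 0.43)]
top panel [([334.9, 251.6], 0.79), ([337.8, 199.1], 0.74), ([349.3, 151.4], 0.63), ([114.0, 173.3], 0.58), ([165.6, 192.5], 0.46)]
top panel_top [([346.8, 257.7], 0.88), ([342.5, 202.9], 0.59), ([359.9, 147.0], 0.53)]
top rack [([334.3, 199.3], 0.56), ([166.9, 190.5], 0.43)]
top stand [([266.8, 179.0], 0.66), ([392.7, 173.6], 0.62)]
top park [([169.8, 196.4], 0.88), ([334.8, 197.8], 0.52)]
top clip [([163.6, 196.8], 0.77), ([171.8, 195.8], 0.36)]
top clip_handles [([158.0, 189.5], 0.79)]
```

```bash
python3 - <<'E'
import cv2
a=cv2.imread("pics/scene0.png")[100:340,90:390];b=cv2.imread("pics/top0.png")[90:290,130:430]
cv2.imwrite("pics/s1.png",cv2.resize(a,(750,600),interpolation=3));cv2.imwrite("pics/t1.png",cv2.resize(b,(800,533),interpolation=3))
E
```

```text
(no output)
```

View pics/s1.png

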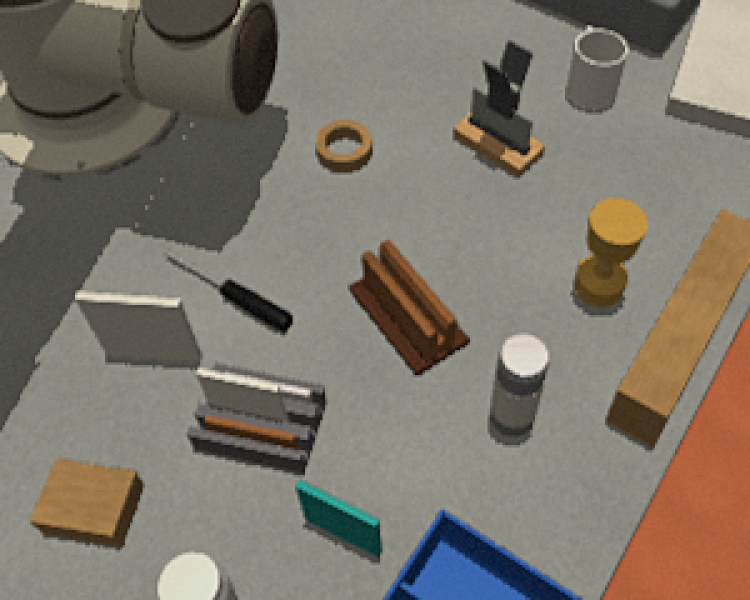

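View pics/t1.png

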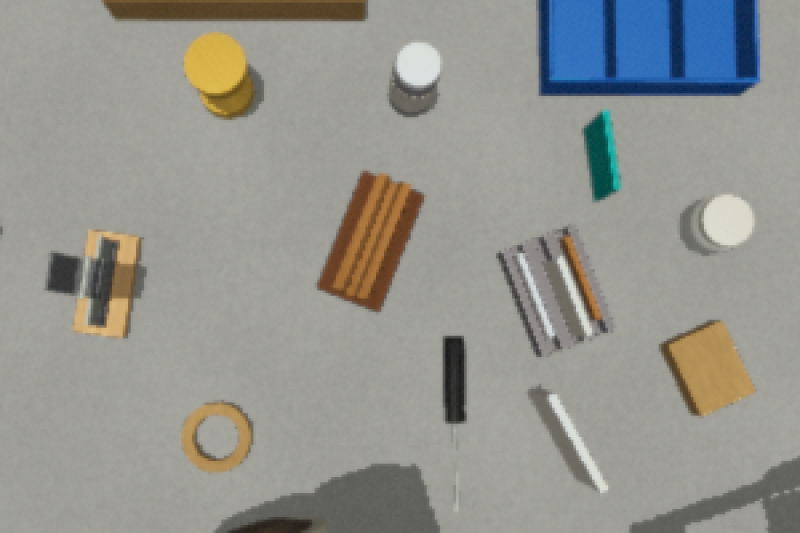

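Panel candidates (full-image pixels): in the scene view, white plate in the tray at about (190,256), free-standing white plate at about (145,230), and turquoise plate at (226,305). Top view shows the same three at (345,201), (346,257) and (356,150). The tray plate fits: it is white, smaller than the free-standing one, and in the middle slot. A white offcut also stands in the left tray slot, top view (330,202). The stand is at top (270,181), and the park with the clip is at (167,196).

```bash
python3 - <<'E'
from h import *
p=imaging.capture("top");s=imaging.capture("scene")
I=p["color"];hsv=cv2.cvtColor(I,cv2.COLOR_RGB2HSV)
def rect(n,i0,z,box):
    best=[r for r in finder.trace(n,p) if abs((r["bbox"][0]+r["bbox"][2])/2-box[0])<15 and abs((r["bbox"][1]+r["bbox"][3])/2-box[1])<15]
    if not best: print(n,"none");return
    m=best[0]["pixels"].astype(np.uint8);ys,xs=np.nonzero(m)
    w=np.array([atz(p,(x,y),z)[:2] for x,y in zip(xs,ys)],np.float32)
    print(n,best[0]["bbox"],cv2.minAreaRect(w))
rect("rack",0,.042,(338,199));rect("stand",0,.012,(269,183));rect("park",0,.022,(171,197));rect("panel",0,.11,(342,200))
# foot by colour
for nm,z,x0,x1,y0,y1,lo,hi in(("foot",.012,245,295,150,212,(0,90,40),(25,255,255)),("base",.022,155,190,172,222,(8,80,80),(25,255,255))):
    m=cv2.inRange(hsv[y0:y1,x0:x1],lo,hi);ys,xs=np.nonzero(m)
    w=np.array([atz(p,(x+x0,y+y0),z)[:2] for x,y in zip(xs,ys)],np.float32);print(nm,len(w),cv2.minAreaRect(w))
for n,a,b in(("panel_top",(342.5,202.9),(185.7,253.7)),("stand",(266.8,179),(251,223.9)),("park",(169.8,196.4),(287.4,159.3)),("clip",(163.6,196.8),(294,134.3)),("handles",(158,189.5),(294.7,130.7))):
    print(n,*meet(ray(p,a),ray(s,b)))
cv2.imwrite("pics/c2.png",cv2.resize(np.hstack([s["color"][205:285,110:230],np.ascontiguousarray(I[170:250,290:410])])[...,::-1],None,fx=3.3,fy=3.3,interpolation=2))
st=arm.get_state();print(st["position"],np.round(st["ee_rot"],3).tolist(),st["width"],st["time"])
E
```

```text
rack [316.9, 175.6, 361.6, 222.9] ((0.5427784323692322, -0.24859780073165894), (0.12887918949127197, 0.09874501824378967), 20.43916893005371)
stand [246.4, 153.7, 289.6, 208.6] ((0.6035631895065308, -0.03754446655511856), (0.08148324489593506, 0.15293586254119873), 68.31670379638672)
park [159.5, 177.4, 181.0, 215.5] ((0.5518727898597717, 0.26809555292129517), (0.06294626742601395, 0.11944291740655899), 82.14937591552734)
panel [335.1, 186.3, 348.4, 215.9] ((0.532032310962677, -0.24627068638801575), (0.08820930123329163, 0.025133386254310608), 22.061370849609375)
foot 1181 ((0.6059432625770569, -0.03864341229200363), (0.07770109176635742, 0.15380148589611053), 68.74349975585938)
base 467 ((0.5520792603492737, 0.2679455578327179), (0.06252410262823105, 0.11943008750677109), 82.56543731689453)
panel_top [ 0.53008443 -0.25170674  0.08394685] 0.00273384001739961
stand [ 0.60269393 -0.03527278  0.00939804] 0.010433253347555248
park [ 0.55054484  0.27326478 -0.01112824] 0.0051615858635909746
clip [0.55222757 0.27209029 0.1126858 ] 0.01929432162511055
handles [0.56265054 0.27712016 0.1326571 ] 0.0027758803685363946
[ 0.25409079 -0.51579983  0.2312663 ] [[0.897, 0.442, -0.0], [0.442, -0.897, 0.0], [0.0, -0.0, -1.0]] 1.0007640219152547 1.6
```

View pics/c2.png

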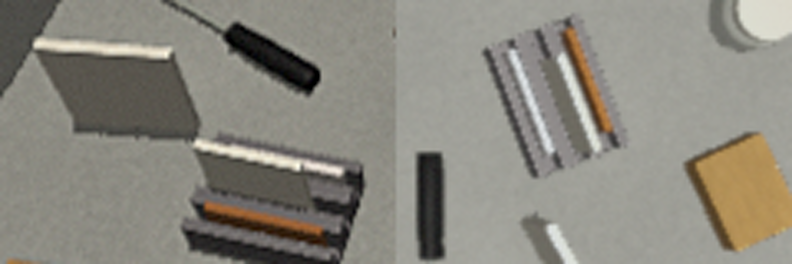

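The crop confirms it: the white plate in the middle slot at top (345,201) is the smaller white one and is the blank. Now moving above it.

Request:
apply_moves:
  commands:
    - {"dx": 0.028, "dy": 0.027, "dz": 0.01}
    - {"dx": 0.056, "dy": 0.054, "dz": 0.01}
    - {"dx": 0.084, "dy": 0.082, "dz": 0.01}
    - {"dx": 0.112, "dy": 0.11, "dz": 0.01}
    - {"dx": 0.14, "dy": 0.137, "dz": 0.01, "twist": -0.08}
  claw: 1

```text
invalid input at $.commands[0]: expected keys dx, dy, dz, twist
```

Request:
apply_moves:
  commands:
    - {"dx": 0.028, "dy": 0.027}
    - {"dx": 0.056, "dy": 0.054}
    - {"dx": 0.084, "dy": 0.082}
    - {"dx": 0.112, "dy": 0.11}
    - {"dx": 0.138, "dy": 0.135}

```text
invalid input at $.commands[0]: expected keys dx, dy, dz, twist
```

Request:
apply_moves:
  commands:
    - {"dx": 0.0, "dy": 0.0}
    - {"dx": 0.0, "dy": 0.0}
    - {"dx": 0.0, "dy": 0.0}

```text
invalid input at $.commands[0]: expected keys dx, dy, dz, twist
```

```bash
cat >> h.py <<'E'
def wcap():
    s=arm.get_state();p=imaging.capture("wrist");p["st"]=s;return p
def wray(p,uv):
    K=np.array(p["mtx"]);M=np.array(p["mount"]);R=np.array(p["st"]["ee_rot"]);t=np.array(p["st"]["position"])
    a=(uv[0]-K[0,2])/K[0,0];b=(uv[1]-K[1,2])/K[1,1];r=np.hypot(a,b);k=np.sin(r)/r if r>1e-9 else 1
    d=np.array([a*k,b*k,np.cos(r)]);return t+R@M[:3,3],R@M[:3,:3]@d
def watz(p,uv,z):
    o,d=wray(p,uv);return o+d*(z-o[2])/d[2]
def pts(p,m,z):
    ys,xs=np.nonzero(m);return np.array([watz(p,(x,y),z)[:2] for x,y in zip(xs,ys)],np.float32)
E
python3 - <<'E'
from h import *
p=wcap();print(p["st"]["position"],p["st"]["time"],p["mount"],p["mtx"])
cv2.imwrite("pics/w1.png",p["color"][...,::-1])
for n in("panel","rack"):
  for r in finder.spot_in(n,p): print(n,r)
for r in finder.tip_of("panel_top",p): print(r,watz(p,r["uv"],.11))
E
```

```text
[ 0.25409079 -0.51579983  0.2312663 ] 1.6 [[ 6.69999692e-04 -9.53147367e-01 -3.02505616e-01  7.66577372e-02]
 [ 9.99999775e-01  6.31356717e-04  2.25528209e-04 -7.57721952e-04]
 [-2.39726661e-05 -3.02505699e-01  9.53147576e-01 -1.42569178e-01]
 [ 0.00000000e+00  0.00000000e+00  0.00000000e+00  1.00000000e+00]] [[297.31863964   0.         252.81073478]
 [  0.         297.31863964 191.82521355]
 [  0.           0.           1.        ]]
panel {'bbox': [59.3, 0.3, 121.0, 37.6], 'score': 0.61}
```

View pics/w1.png

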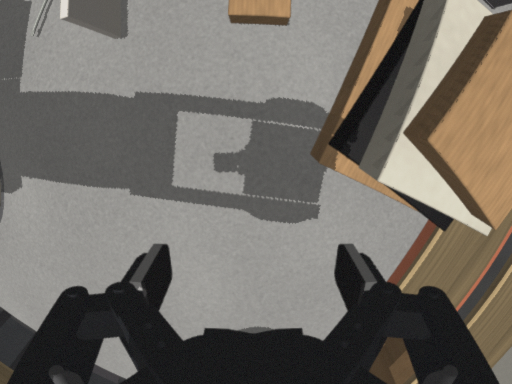

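The moves were refused because every row needs all four keys. The picture is from the start pose and shows only the open fingers and the table edge stock.

Request:
apply_moves:
  commands:
    - {"dx": 0.028, "dy": 0.027, "dz": 0.01, "twist": 0}
    - {"dx": 0.056, "dy": 0.054, "dz": 0.01, "twist": 0}
    - {"dx": 0.084, "dy": 0.082, "dz": 0.01, "twist": 0}
    - {"dx": 0.112, "dy": 0.11, "dz": 0.01, "twist": 0}
    - {"dx": 0.14, "dy": 0.137, "dz": 0.01, "twist": -0.08}
  claw: 1

```text
time: 2.22
position: [0.3951, -0.3772, 0.2414]
ee_rot: [[0.929, 0.37, 0.0], [0.37, -0.929, -0.0], [0.0, 0.0, -1.0]]
force: [0.4, -1.1, 0.4]
width: 0.999
grasp_force: 0.0
```

Request:
apply_moves:
  commands:
    - {"dx": 0.028, "dy": 0.027, "dz": 0, "twist": 0}
    - {"dx": 0.056, "dy": 0.054, "dz": 0, "twist": 0}
    - {"dx": 0.084, "dy": 0.082, "dz": 0, "twist": 0}
    - {"dx": 0.112, "dy": 0.11, "dz": 0, "twist": 0}
    - {"dx": 0.138, "dy": 0.135, "dz": 0, "twist": 0}

```text
time: 2.63
position: [0.5334, -0.2417, 0.2414]
ee_rot: [[0.929, 0.369, 0.0], [0.369, -0.929, 0.0], [0.0, 0.0, -1.0]]
force: [0.9, -0.6, 0.3]
width: 0.999
grasp_force: 0.0
```

Request:
apply_moves:
  commands:
    - {"dx": 0, "dy": 0, "dz": 0, "twist": 0}
    - {"dx": 0, "dy": 0, "dz": 0, "twist": 0}
    - {"dx": 0, "dy": 0, "dz": 0, "twist": 0}

```text
time: 2.88
position: [0.532, -0.2438, 0.2411]
ee_rot: [[0.929, 0.369, -0.0], [0.369, -0.929, 0.0], [-0.0, -0.0, -1.0]]
force: [-0.4, -0.9, -0.0]
width: 1.0
grasp_force: 0.0
```

```bash
python3 - <<'E'
from h import *
p=wcap();print(p["st"]["position"],p["st"]["time"],np.round(p["st"]["ee_rot"],3).tolist(),p["st"]["force"])
cv2.imwrite("pics/w2.png",p["color"][...,::-1])
for n in("panel","rack"):
  for r in finder.spot_in(n,p): print(n,r)
for r in finder.tip_of("panel_top",p): print(r,watz(p,r["uv"],.11))
E
```

```text
[ 0.53195548 -0.24381036  0.24111831] 2.8833 [[0.929, 0.369, -0.0], [0.369, -0.929, 0.0], [-0.0, -0.0, -1.0]] [-0.37061326 -0.88364851 -0.02073717]
panel {'bbox': [257.5, 125.0, 273.1, 229.1], 'score': 0.86}
panel {'bbox': [194.6, 219.7, 229.3, 328.0], 'score': 0.76}
panel {'bbox': [332.5, 15.0, 378.0, 100.0], 'score': 0.75}
rack {'bbox': [225.5, 102.6, 306.5, 211.2], 'score': 0.59}
rack {'bbox': [64.9, 0.0, 183.6, 123.5], 'score': 0.23}
{'uv': [265.0, 186.3], 'score': 0.78} [ 0.53163691 -0.25582479  0.11      ]
{'uv': [209.6, 311.7], 'score': 0.72} [ 0.36370118 -0.25463774  0.11      ]
{'uv': [369.8, 48.8], 'score': 0.56} [ 0.69500102 -0.29729505  0.11      ]
{'uv': [260.9, 151.9], 'score': 0.2} [ 0.56118497 -0.23956459  0.11      ]
```

View pics/w2.png

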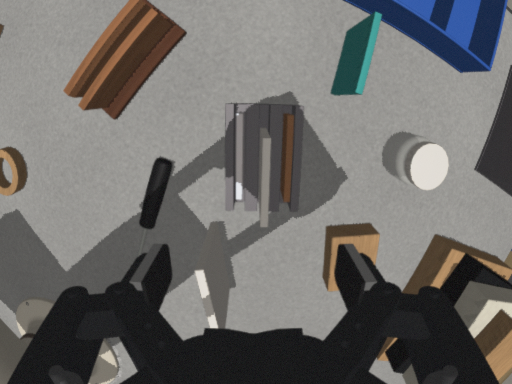

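Wrist view: the tray is at (264,158). The blank's top edge runs from about (263,135) down to (265,228), the white offcut is at (239,157), the orange one at (288,157), and the larger white plate at (207,295).

```bash
python3 - <<'E'
from h import *
p=wcap();g=p["color"].mean(2)
for y in range(120,234,6): print(y,g[y,252:280].astype(int).tolist())
b=watz(p,(265,228.5),.11)
for y in range(125,150,3): a=watz(p,(263.5,y),.11);print(y,np.linalg.norm(a-b).round(4),((a+b)/2).round(4),np.degrees(np.arctan2(*(a-b)[[1,0]])).round(1))
E
```

```text
120 [73, 71, 73, 73, 73, 72, 66, 69, 71, 72, 71, 70, 71, 72, 71, 63, 52, 64, 70, 71, 72, 71, 70, 73, 72, 72, 72, 72]
126 [73, 69, 71, 72, 73, 71, 66, 69, 72, 72, 72, 71, 72, 73, 71, 60, 52, 67, 70, 74, 72, 72, 71, 71, 71, 74, 71, 70]
132 [72, 73, 71, 70, 71, 72, 70, 81, 90, 92, 93, 91, 94, 93, 91, 87, 60, 68, 71, 74, 73, 72, 73, 73, 70, 70, 71, 69]
138 [74, 72, 69, 70, 70, 67, 73, 83, 88, 93, 122, 134, 134, 135, 136, 134, 134, 128, 87, 70, 71, 71, 71, 72, 73, 72, 73, 74]
144 [72, 71, 72, 71, 71, 66, 73, 84, 89, 98, 126, 133, 134, 136, 136, 137, 135, 127, 89, 73, 72, 69, 70, 72, 71, 71, 74, 72]
150 [72, 73, 73, 72, 72, 68, 72, 84, 90, 104, 128, 134, 134, 134, 138, 137, 135, 116, 84, 72, 72, 72, 72, 72, 70, 73, 72, 71]
156 [73, 71, 71, 74, 72, 70, 73, 85, 91, 113, 131, 135, 137, 136, 136, 135, 135, 110, 82, 74, 74, 72, 71, 70, 72, 73, 70, 70]
162 [72, 70, 71, 73, 70, 66, 73, 85, 94, 116, 132, 136, 136, 135, 135, 137, 133, 101, 78, 71, 72, 70, 73, 72, 72, 73, 71, 71]
168 [71, 72, 70, 72, 69, 71, 76, 86, 89, 117, 131, 136, 136, 136, 137, 137, 131, 95, 74, 71, 74, 71, 74, 71, 72, 72, 71, 
[... 964 characters left out ...]
, 136, 137, 134, 112, 92, 88, 89, 90, 87, 84, 83, 87, 87, 90, 91, 90]
222 [149, 150, 151, 121, 106, 95, 88, 101, 126, 136, 137, 135, 136, 135, 131, 100, 87, 88, 86, 88, 87, 88, 89, 89, 87, 88, 90, 92]
228 [91, 89, 90, 88, 88, 88, 87, 86, 86, 89, 86, 86, 89, 88, 89, 88, 87, 90, 91, 90, 91, 91, 96, 102, 134, 144, 151, 151]
125 0.1033 [ 0.5375 -0.2535  0.11  ] 23.0
128 0.1005 [ 0.5362 -0.254   0.11  ] 23.0
131 0.0977 [ 0.5349 -0.2546  0.11  ] 23.1
134 0.0949 [ 0.5336 -0.2551  0.11  ] 23.1
137 0.0921 [ 0.5323 -0.2556  0.11  ] 23.1
140 0.0893 [ 0.531  -0.2561  0.11  ] 23.2
143 0.0865 [ 0.5297 -0.2567  0.11  ] 23.2
146 0.0836 [ 0.5284 -0.2572  0.11  ] 23.2
149 0.0808 [ 0.5271 -0.2577  0.11  ] 23.3
```

Request:
apply_moves:
  commands:
    - {"dx": 0, "dy": -0.0115, "dz": -0.04, "twist": -0.025}
    - {"dx": 0, "dy": -0.0115, "dz": -0.08, "twist": -0.025}
    - {"dx": 0, "dy": -0.0115, "dz": -0.12, "twist": -0.025}
    - {"dx": 0, "dy": -0.0115, "dz": -0.15, "twist": -0.025}
    - {"dx": 0, "dy": -0.0115, "dz": -0.169, "twist": -0.025}

```text
time: 3.55
position: [0.5304, -0.2551, 0.0687]
ee_rot: [[0.939, 0.344, -0.003], [0.344, -0.939, 0.002], [-0.002, -0.003, -1.0]]
force: [0.5, 1.4, 0.3]
width: 0.999
grasp_force: 0.0
```

Request:
apply_moves:
  commands:
    - {"dx": 0, "dy": 0, "dz": 0, "twist": 0}
    - {"dx": 0, "dy": 0, "dz": 0, "twist": 0}
    - {"dx": 0, "dy": 0, "dz": 0, "twist": 0}
    - {"dx": 0, "dy": 0, "dz": 0, "twist": 0}
    - {"dx": 0, "dy": 0, "dz": 0, "twist": 0}
  claw: 0
  squeeze: 30

```text
time: 3.97
position: [0.5327, -0.2557, 0.0739]
ee_rot: [[0.938, 0.345, 0.002], [0.345, -0.938, -0.001], [0.001, 0.002, -1.0]]
force: [0.1, -0.2, 0.1]
width: 0.297
grasp_force: 0.0
```

Request:
apply_moves:
  commands:
    - {"dx": 0, "dy": 0, "dz": 0, "twist": 0}
    - {"dx": 0, "dy": 0, "dz": 0, "twist": 0}
    - {"dx": 0, "dy": 0, "dz": 0, "twist": 0}
    - {"dx": 0, "dy": 0, "dz": 0, "twist": 0}
    - {"dx": 0, "dy": 0, "dz": 0, "twist": 0}

```text
time: 4.38
position: [0.5325, -0.2556, 0.0733]
ee_rot: [[0.938, 0.346, 0.001], [0.346, -0.938, -0.001], [0.001, 0.001, -1.0]]
force: [-1.2, -2.0, 7.1]
width: 0.087
grasp_force: 32.1
```

Request:
apply_moves:
  commands:
    - {"dx": 0, "dy": 0, "dz": 0.02, "twist": 0}
    - {"dx": 0, "dy": 0, "dz": 0.05, "twist": 0}
    - {"dx": 0, "dy": 0, "dz": 0.085, "twist": 0}
    - {"dx": 0, "dy": 0, "dz": 0.12, "twist": 0}
    - {"dx": 0, "dy": 0.02, "dz": 0.13, "twist": -0.05}

```text
time: 4.8
position: [0.5331, -0.2379, 0.2079]
ee_rot: [[0.955, 0.297, 0.005], [0.297, -0.955, -0.004], [0.004, 0.006, -1.0]]
force: [0.9, 0.4, 0.6]
width: 0.09
grasp_force: 30.9
```

Request:
apply_moves:
  commands:
    - {"dx": 0, "dy": 0.035, "dz": 0, "twist": -0.12}
    - {"dx": 0, "dy": 0.07, "dz": 0, "twist": -0.24}
    - {"dx": 0, "dy": 0.105, "dz": 0, "twist": -0.36}
    - {"dx": 0, "dy": 0.14, "dz": 0, "twist": -0.48}
    - {"dx": -0.005, "dy": 0.175, "dz": 0, "twist": -0.6}

```text
time: 5.22
position: [0.5275, -0.0612, 0.2025]
ee_rot: [[0.957, -0.289, 0.001], [-0.289, -0.957, 0.0], [0.0, -0.0, -1.0]]
force: [-0.3, 0.1, -0.7]
width: 0.092
grasp_force: 30.9
```

Request:
apply_moves:
  commands:
    - {"dx": 0, "dy": 0.03, "dz": 0, "twist": -0.08}
    - {"dx": -0.005, "dy": 0.055, "dz": 0, "twist": -0.08}
    - {"dx": -0.005, "dy": 0.055, "dz": 0, "twist": -0.08}
    - {"dx": -0.005, "dy": 0.055, "dz": 0, "twist": -0.08}

```text
time: 5.55
position: [0.5224, -0.0067, 0.2026]
ee_rot: [[0.934, -0.357, 0.001], [-0.357, -0.934, -0.0], [0.001, -0.0, -1.0]]
force: [0.5, -0.7, -1.4]
width: 0.093
grasp_force: 30.9
```

```bash
python3 - <<'E'
from h import *
p=wcap();st=p["st"];print(st["position"],st["time"],np.round(st["ee_rot"],3).tolist(),st["force"],st["width"],st["grasp_force"])
cv2.imwrite("pics/w3.png",p["color"][...,::-1])
for r in finder.spot_in("stand",p): print(r)
for r in finder.tip_of("stand",p): print(r,watz(p,r["uv"],.0))
E
```

```text
[ 0.52238226 -0.00671595  0.20263056] 5.55 [[0.934, -0.357, 0.001], [-0.357, -0.934, -0.0], [0.001, -0.0, -1.0]] [ 0.4946373  -0.71787042 -1.41268878] 0.09341018490106694 30.85631489753723
{'bbox': [220.2, 15.6, 289.0, 168.0], 'score': 0.94}
{'uv': [251.9, 90.8], 'score': 0.66} [ 0.60463806 -0.03702985  0.        ]
```

View pics/w3.png

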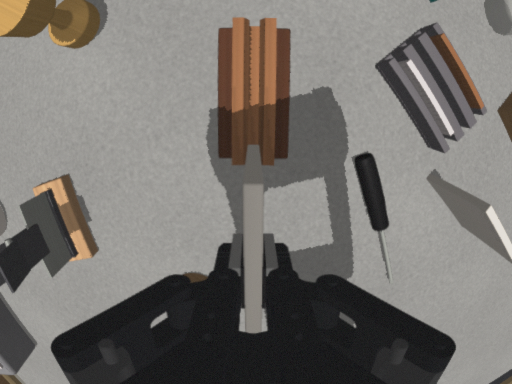

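Wrist view: the blank is held and its top edge runs from (253,180) to (253,330). The stand lies straight ahead at (255,90), its groove about cols 248–262 between rails, rows 18–163.

```bash
python3 - <<'E'
from h import *
p=wcap();I=p["color"].astype(int)
for y in (30,60,90,120,140): print(y,[f"{x}:{I[y,x,0]}" for x in range(214,296)])
print([f"{y}:{I[y,240,0]}" for y in list(range(12,24))+list(range(156,170))])
print([f"{y}:{I[y,270,0]}" for y in list(range(12,24))+list(range(156,170))])
E
```

```text
30 ['214:156', '215:151', '216:122', '217:100', '218:98', '219:96', '220:96', '221:98', '222:99', '223:99', '224:97', '225:96', '226:95', '227:96', '228:97', '229:104', '230:142', '231:159', '232:165', '233:163', '234:161', '235:164', '236:166', '237:168', '238:171', '239:170', '240:168', '241:149', '242:112', '243:105', '244:105', '245:108', '246:110', '247:95', '248:96', '249:121', '250:159', '251:163', '252:166', '253:169', '254:171', '255:170', '256:166', '257:132', '258:107', '259:103', '260:103', '261:103', '262:120', '263:153', '264:162', '265:163', '266:163', '267:162', '268:163', '269:167', '270:168', '271:170', '272:170', '273:164', '274:119', '275:98', '276:92', '277:88', '278:90', '279:88', '280:90', '281:90', '282:89', '283:91', '284:92', '285:93', '286:93', '287:90', '288:125', '289:154', '290:155', '291:154', '292:151', '293:153', '294:155', '295:159']
60 ['214:151', '215:144', '216:105', '217:97', '218:98', '219:98', '220:99', '221:101', '222:99', '223:98', '224:94', '225:93', '226:96', '227:94', '228:98', '229:109', '230:155', '231:166', '232:168', '233:168', '234:16
[... 3010 characters left out ...]
278:53', '279:52', '280:56', '281:59', '282:59', '283:58', '284:57', '285:58', '286:64', '287:83', '288:92', '289:92', '290:92', '291:91', '292:91', '293:92', '294:90', '295:92']
['12:157', '13:155', '14:151', '15:152', '16:156', '17:157', '18:164', '19:167', '20:167', '21:166', '22:167', '23:166', '156:84', '157:84', '158:84', '159:86', '160:84', '161:85', '162:83', '163:85', '164:85', '165:88', '166:91', '167:92', '168:93', '169:93']
['12:156', '13:155', '14:156', '15:158', '16:160', '17:161', '18:164', '19:168', '20:169', '21:169', '22:169', '23:167', '156:85', '157:86', '158:86', '159:85', '160:85', '161:87', '162:86', '163:84', '164:87', '165:86', '166:89', '167:96', '168:93', '169:94']
```

```bash
python3 - <<'E'
from h import *
p=wcap();I=p["color"].astype(int);st=p["st"];T=st["position"];R=np.array(st["ee_rot"]);print(T,np.round(R,4).tolist())
for y in (185,200,230,260,290,310,322): print(y,[f"{x}:{I[y,x,1]}" for x in range(240,268)])
print([f"{y}:{I[y,236]}" for y in range(154,170,1)],[f"{y}:{I[y,251]}" for y in range(320,340,2)])
a=watz(p,(251.6,17),.07);b=watz(p,(251.0,164),.07);print("groove",a,b,np.linalg.norm(a-b),(a+b)/2,np.degrees(np.arctan2(*(a-b)[[1,0]])))
for y in(30,90,140): print(watz(p,(229.5,y),.07)-watz(p,(273.3,y),.07))
z=T[2]+.0367
for c in((250,185),(250,260),(250,320)): w=watz(p,c,z);print(c,R.T@(w-T))
E
```

```text
[ 0.5226777  -0.00864742  0.20228121] [[0.9329, -0.3602, 0.0001], [-0.3602, -0.9329, -0.0001], [0.0001, 0.0, -1.0]]
185 ['240:95', '241:91', '242:96', '243:111', '244:124', '245:127', '246:127', '247:127', '248:129', '249:130', '250:129', '251:127', '252:128', '253:131', '254:131', '255:130', '256:129', '257:130', '258:131', '259:133', '260:131', '261:130', '262:125', '263:109', '264:97', '265:93', '266:96', '267:94']
200 ['240:94', '241:93', '242:94', '243:114', '244:126', '245:131', '246:134', '247:134', '248:136', '249:136', '250:135', '251:136', '252:137', '253:137', '254:137', '255:140', '256:137', '257:137', '258:139', '259:139', '260:139', '261:136', '262:132', '263:132', '264:146', '265:156', '266:159', '267:157']
230 ['240:91', '241:91', '242:94', '243:107', '244:122', '245:132', '246:136', '247:135', '248:136', '249:135', '250:136', '251:136', '252:137', '253:136', '254:137', '255:139', '256:138', '257:138', '258:138', '259:139', '260:139', '261:133', '262:131', '263:145', '264:156', '265:158', '266:154', '267:153']
260 ['240:60', '241:35', '242:33', '243:70', '244:108', '2
[... 1363 characters left out ...]
]', '165:[89 68 54]', '166:[88 79 75]', '167:[95 93 91]', '168:[93 92 90]', '169:[92 91 90]'] ['320:[139 136 129]', '322:[139 137 130]', '324:[140 135 128]', '326:[138 134 129]', '328:[139 135 128]', '330:[140 135 129]', '332:[131 127 121]', '334:[33 32 30]', '336:[26 26 28]', '338:[27 27 28]']
groove [ 0.66822555 -0.0636618   0.07      ] [ 0.53883891 -0.01314538  0.07      ] 0.1388985699935766 [ 0.60353223 -0.03840359  0.07      ] -21.32716339418575
[0.014343 0.037017 0.      ]
[0.01435139 0.0371201  0.        ]
[0.01466105 0.0379862  0.        ]
(250, 185) [ 0.04542258 -0.0009242  -0.03669687]
(250, 260) [ 0.01338624 -0.0010145  -0.0366991 ]
(250, 320) [-0.02000732 -0.00114965 -0.03670143]
```

Request:
apply_moves:
  commands:
    - {"dx": 0.03, "dy": -0.011, "dz": 0, "twist": -0.004}
    - {"dx": 0.06, "dy": -0.022, "dz": 0, "twist": -0.004}
    - {"dx": 0.08, "dy": -0.0295, "dz": -0.02, "twist": -0.004}
    - {"dx": 0.08, "dy": -0.0295, "dz": -0.05, "twist": -0.004}
    - {"dx": 0.08, "dy": -0.0295, "dz": -0.05, "twist": -0.004}

```text
time: 6.22
position: [0.6011, -0.0382, 0.1464]
ee_rot: [[0.931, -0.365, -0.008], [-0.365, -0.931, 0.002], [-0.008, 0.001, -1.0]]
force: [-0.3, 0.5, -2.7]
width: 0.086
grasp_force: 30.8
```

Request:
apply_moves:
  commands:
    - {"dx": 0, "dy": 0, "dz": 0, "twist": 0}
    - {"dx": 0, "dy": 0, "dz": 0, "twist": 0}
    - {"dx": 0, "dy": 0, "dz": 0, "twist": 0}
    - {"dx": 0, "dy": 0, "dz": 0, "twist": 0}

```text
time: 6.55
position: [0.6028, -0.0373, 0.1542]
ee_rot: [[0.932, -0.363, 0.003], [-0.363, -0.932, -0.0], [0.003, -0.001, -1.0]]
force: [-0.3, 0.3, -1.4]
width: 0.093
grasp_force: 30.8
```

```bash
python3 - <<'E'
from h import *
p=wcap();I=p["color"].astype(int);st=p["st"];print(st["time"],st["position"],np.round(st["ee_rot"],4).tolist(),st["force"])
cv2.imwrite("pics/w4.png",p["color"][...,::-1])
E
```

```text
6.55 [ 0.60284633 -0.03730307  0.15419724] [[0.9318, -0.363, 0.0026], [-0.363, -0.9318, -0.0004], [0.0025, -0.0006, -1.0]] [-0.29898256  0.25969382 -1.41687213]
```

View pics/w4.png

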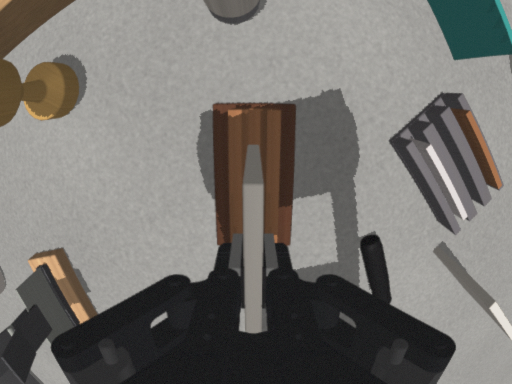

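The blank hangs over the groove, which is centred at about (255,125) between its rails; the blank's edge is at col 253. I'll check this numerically.

```bash
python3 - <<'E'
from h import *
p=wcap();I=p["color"].astype(int);st=p["st"];T=st["position"];R=np.array(st["ee_rot"]);print(T,np.round(R,3).tolist())
for y in (116,124,132,140): print(y,[f"{x}:{I[y,x,0]}" for x in range(222,288)])
for c in((229,124),(281,124),(247,124),(262,124)): print(c,R.T@(watz(p,c,.07)-T))
E
```

```text
[ 0.60276136 -0.03725112  0.15386735] [[0.932, -0.363, 0.002], [-0.363, -0.932, -0.0], [0.002, -0.001, -1.0]]
116 ['222:58', '223:58', '224:60', '225:59', '226:59', '227:68', '228:98', '229:96', '230:105', '231:131', '232:155', '233:122', '234:119', '235:114', '236:102', '237:101', '238:101', '239:99', '240:99', '241:92', '242:82', '243:83', '244:82', '245:84', '246:88', '247:86', '248:91', '249:94', '250:97', '251:97', '252:96', '253:95', '254:96', '255:97', '256:100', '257:103', '258:101', '259:98', '260:88', '261:77', '262:78', '263:74', '264:73', '265:73', '266:74', '267:88', '268:95', '269:95', '270:96', '271:98', '272:96', '273:96', '274:99', '275:100', '276:100', '277:101', '278:99', '279:98', '280:87', '281:66', '282:58', '283:59', '284:56', '285:59', '286:56', '287:54']
124 ['222:57', '223:58', '224:57', '225:59', '226:60', '227:66', '228:85', '229:94', '230:94', '231:96', '232:95', '233:95', '234:96', '235:96', '236:98', '237:100', '238:101', '239:100', '240:100', '241:93', '242:86', '243:84', '244:81', '245:86', '246:88', '247:88', '248:90', '249:93', '250:96', '251:96', '
[... 1193 characters left out ...]
:99', '238:99', '239:101', '240:99', '241:92', '242:85', '243:84', '244:82', '245:86', '246:87', '247:87', '248:92', '249:93', '250:95', '251:95', '252:96', '253:96', '254:94', '255:98', '256:99', '257:99', '258:101', '259:97', '260:84', '261:79', '262:77', '263:71', '264:71', '265:74', '266:76', '267:91', '268:92', '269:98', '270:96', '271:96', '272:96', '273:95', '274:98', '275:98', '276:103', '277:102', '278:100', '279:98', '280:80', '281:61', '282:57', '283:55', '284:55', '285:57', '286:58', '287:55']
(229, 124) [ 0.05846875 -0.0180106   0.08400143]
(281, 124) [0.05854233 0.02149348 0.08398099]
(247, 124) [ 0.0583751  -0.00433231  0.0839941 ]
(262, 124) [0.05839333 0.00703744 0.08398821]
```

Request:
apply_moves:
  commands:
    - {"dx": -0.0003, "dy": -0.0008, "dz": 0, "twist": 0}
    - {"dx": -0.0003, "dy": -0.0008, "dz": -0.01, "twist": 0}
    - {"dx": -0.0003, "dy": -0.0008, "dz": -0.02, "twist": 0}
    - {"dx": -0.0003, "dy": -0.0008, "dz": -0.028, "twist": 0}
    - {"dx": -0.0003, "dy": -0.0008, "dz": -0.034, "twist": 0}

```text
time: 7.07
position: [0.6017, -0.038, 0.1164]
ee_rot: [[0.932, -0.363, -0.002], [-0.363, -0.932, 0.0], [-0.002, 0.0, -1.0]]
force: [-0.2, 0.7, -1.2]
width: 0.089
grasp_force: 30.8
```

Request:
apply_moves:
  commands:
    - {"dx": 0, "dy": 0, "dz": -0.005, "twist": 0}
    - {"dx": 0, "dy": 0, "dz": -0.01, "twist": 0}
    - {"dx": 0, "dy": 0, "dz": -0.015, "twist": 0}
    - {"dx": 0, "dy": 0, "dz": -0.019, "twist": 0}
    - {"dx": 0, "dy": 0, "dz": -0.019, "twist": 0}

```text
time: 7.48
position: [0.6024, -0.0381, 0.0993]
ee_rot: [[0.932, -0.363, 0.001], [-0.363, -0.932, -0.0], [0.001, -0.0, -1.0]]
force: [-0.1, -0.1, -0.2]
width: 0.092
grasp_force: 31.3
```

Request:
apply_moves:
  commands:
    - {"dx": 0, "dy": 0, "dz": 0, "twist": 0}
    - {"dx": 0, "dy": 0, "dz": 0, "twist": 0}

```text
time: 7.65
position: [0.6023, -0.0381, 0.0993]
ee_rot: [[0.932, -0.363, 0.0], [-0.363, -0.932, 0.0], [0.0, -0.0, -1.0]]
force: [0.1, 0.9, -1.2]
width: 0.092
grasp_force: 31.3
```

Request:
apply_moves:
  commands:
    - {"dx": 0, "dy": 0, "dz": -0.0015, "twist": 0}
    - {"dx": 0, "dy": 0, "dz": -0.0015, "twist": 0}

```text
time: 7.82
position: [0.6024, -0.0381, 0.0989]
ee_rot: [[0.932, -0.363, 0.001], [-0.363, -0.932, -0.0], [0.001, -0.0, -1.0]]
force: [-6.3, 0.9, 13.9]
width: 0.088
grasp_force: 33.7
```

Request:
apply_moves:
  commands:
    - {"dx": 0, "dy": 0, "dz": 0, "twist": 0}
    - {"dx": 0, "dy": 0, "dz": 0, "twist": 0}
    - {"dx": 0, "dy": 0, "dz": 0, "twist": 0}
    - {"dx": 0, "dy": 0, "dz": 0, "twist": 0}
    - {"dx": 0, "dy": 0, "dz": 0, "twist": 0}
  claw: 1

```text
time: 8.23
position: [0.6022, -0.0381, 0.0976]
ee_rot: [[0.932, -0.363, -0.0], [-0.363, -0.932, 0.0], [-0.0, -0.0, -1.0]]
force: [-0.2, 0.1, 0.3]
width: 0.798
grasp_force: 0.0
```

Request:
apply_moves:
  commands:
    - {"dx": 0, "dy": 0, "dz": 0, "twist": 0}
    - {"dx": 0, "dy": 0, "dz": 0, "twist": 0}
    - {"dx": 0, "dy": 0, "dz": 0, "twist": 0}
    - {"dx": 0, "dy": 0, "dz": 0, "twist": 0}
    - {"dx": 0, "dy": 0, "dz": 0.02, "twist": 0}

```text
time: 8.65
position: [0.6007, -0.0378, 0.1145]
ee_rot: [[0.932, -0.363, -0.005], [-0.363, -0.932, 0.001], [-0.005, 0.001, -1.0]]
force: [-0.3, 0.9, -0.5]
width: 0.997
grasp_force: 0.0
```

Request:
apply_moves:
  commands:
    - {"dx": 0, "dy": 0, "dz": 0.04, "twist": 0}
    - {"dx": 0, "dy": 0, "dz": 0.08, "twist": 0}
    - {"dx": -0.005, "dy": 0.015, "dz": 0.115, "twist": 0.03}
    - {"dx": -0.015, "dy": 0.045, "dz": 0.14, "twist": 0.08}
    - {"dx": -0.03, "dy": 0.08, "dz": 0.15, "twist": 0.14}

```text
time: 9.07
position: [0.5731, 0.0416, 0.2717]
ee_rot: [[0.973, -0.23, 0.005], [-0.23, -0.973, -0.0], [0.005, -0.001, -1.0]]
force: [1.0, -0.2, 0.2]
width: 1.0
grasp_force: 0.0
```

Request:
apply_moves:
  commands:
    - {"dx": -0.015, "dy": 0.036, "dz": 0, "twist": 0.05}
    - {"dx": -0.03, "dy": 0.072, "dz": 0, "twist": 0.1}
    - {"dx": -0.046, "dy": 0.108, "dz": 0, "twist": 0.1}
    - {"dx": -0.062, "dy": 0.144, "dz": 0, "twist": 0.1}
    - {"dx": -0.078, "dy": 0.18, "dz": 0, "twist": 0.1}

```text
time: 9.48
position: [0.4931, 0.2234, 0.268]
ee_rot: [[0.991, -0.131, 0.0], [-0.131, -0.991, 0.0], [0.0, -0.0, -1.0]]
force: [0.2, 0.2, -0.5]
width: 1.007
grasp_force: 0.0
```

Request:
apply_moves:
  commands:
    - {"dx": -0.016, "dy": 0.036, "dz": 0, "twist": 0}
    - {"dx": -0.03, "dy": 0.058, "dz": 0, "twist": 0}
    - {"dx": -0.03, "dy": 0.058, "dz": 0, "twist": 0}
    - {"dx": -0.03, "dy": 0.058, "dz": 0, "twist": 0}
    - {"dx": -0.03, "dy": 0.058, "dz": 0, "twist": 0}

```text
time: 9.9
position: [0.4644, 0.2796, 0.2678]
ee_rot: [[0.991, -0.131, 0.0], [-0.131, -0.991, -0.0], [0.0, 0.0, -1.0]]
force: [0.2, -0.7, 0.2]
width: 0.995
grasp_force: 0.0
```

```bash
python3 - <<'E'
from h import *
p=wcap();st=p["st"];print(st["position"],st["time"],np.round(st["ee_rot"],3).tolist())
cv2.imwrite("pics/w5.png",p["color"][...,::-1])
for n,z in(("clip",.124),("clip_handles",.164),("park",0)):
  for r in finder.tip_of(n,p): print(n,r,watz(p,r["uv"],z))
for r in finder.spot_in("clip",p): print(r)
q=imaging.capture("top");s=imaging.capture("scene")
for n in("panel_top","stand"):
  for c,i in(("top",q),("scene",s)):
    print(n,c,[(r["uv"],round(r["score"],2),atz(i,r["uv"],.136 if n[0]=="p" else 0).round(4)) for r in finder.tip_of(n,i)])
E
```

```text
[0.46442974 0.27964186 0.26779662] 9.9 [[0.991, -0.131, 0.0], [-0.131, -0.991, -0.0], [0.0, 0.0, -1.0]]
clip {'uv': [251.6, 86.9], 'score': 0.93} [0.55330426 0.26926791 0.124     ]
clip_handles {'uv': [253.6, 86.1], 'score': 0.96} [0.55191261 0.26764575 0.164     ]
park {'uv': [485.7, 172.6], 'score': 0.35} [ 0.39255358 -0.13292002  0.        ]
park {'uv': [353.4, 204.1], 'score': 0.31} [0.37159287 0.13701563 0.        ]
{'bbox': [214.4, 63.9, 286.7, 112.4], 'score': 0.79}
panel_top top [([359.6, 148.4], 0.65, array([ 0.6821, -0.293 ,  0.136 ])), ([349.7, 255.3], 0.56, array([ 0.3812, -0.2596,  0.136 ])), ([268.7, 178.1], 0.42, array([ 0.5965, -0.0342,  0.136 ]))]
panel_top scene [([223.6, 304.1], 0.89, array([ 0.7116, -0.3173,  0.136 ])), ([251.2, 199.5], 0.88, array([ 0.599 , -0.0359,  0.136 ])), ([137.4, 221.1], 0.67, array([ 0.3844, -0.2635,  0.136 ]))]
stand top [([269.3, 180.9], 0.62, array([ 0.6016, -0.04  ,  0.    ])), ([159.7, 190.5], 0.23, array([0.5705, 0.3046, 0.    ]))]
stand scene [([251.2, 225.9], 0.83, array([ 0.6001, -0.0398,  0.    ]))]
```

View pics/w5.png

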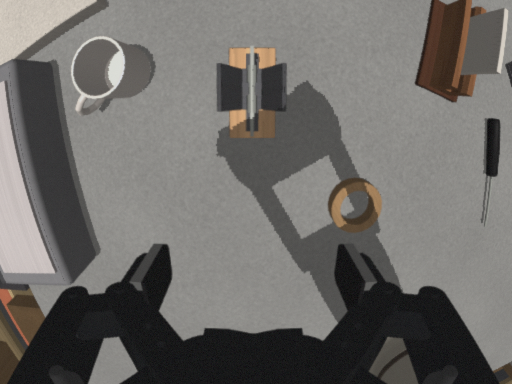

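Wrist view: the clip is on the strip at (252,88), with its handles' outer edges at cols 217 and 287, in line with the tool. The blank stands upright in the block at (485,42).

Request:
apply_moves:
  commands:
    - {"dx": 0.035, "dy": -0.0045, "dz": 0, "twist": 0}
    - {"dx": 0.07, "dy": -0.009, "dz": 0, "twist": 0}
    - {"dx": 0.088, "dy": -0.0115, "dz": -0.01, "twist": 0}
    - {"dx": 0.088, "dy": -0.0115, "dz": -0.03, "twist": 0}
    - {"dx": 0.088, "dy": -0.0115, "dz": -0.05, "twist": 0}

```text
time: 10.87
position: [0.5534, 0.2681, 0.2168]
ee_rot: [[0.991, -0.132, 0.0], [-0.132, -0.991, 0.0], [0.0, -0.0, -1.0]]
force: [0.7, -0.5, 0.9]
width: 1.002
grasp_force: 0.0
```

Request:
apply_moves:
  commands:
    - {"dx": 0, "dy": 0, "dz": 0, "twist": 0}
    - {"dx": 0, "dy": 0, "dz": 0, "twist": 0}
    - {"dx": 0, "dy": 0, "dz": 0, "twist": 0}

```text
time: 11.12
position: [0.5524, 0.2686, 0.2192]
ee_rot: [[0.991, -0.131, 0.001], [-0.131, -0.991, 0.001], [0.001, -0.001, -1.0]]
force: [-0.3, 0.6, 0.3]
width: 0.998
grasp_force: 0.0
```

```bash
python3 - <<'E'
from h import *
p=wcap();st=p["st"];print(st["position"],st["time"],np.round(st["ee_rot"],3).tolist())
cv2.imwrite("pics/w6.png",p["color"][...,::-1])
for n,z in(("clip",.124),("clip_handles",.164)):
  for r in finder.tip_of(n,p): print(n,r,watz(p,r["uv"],z))
for r in finder.spot_in("clip",p): print(r)
E
```

```text
[0.55241354 0.26860309 0.21919995] 11.1167 [[0.991, -0.131, 0.001], [-0.131, -0.991, 0.001], [0.001, -0.001, -1.0]]
clip {'uv': [254.6, 195.6], 'score': 0.74} [0.54995029 0.26762321 0.124     ]
clip_handles {'uv': [253.1, 209.2], 'score': 0.77} [0.55309602 0.26848437 0.164     ]
{'bbox': [213.3, 157.5, 289.8, 241.2], 'score': 0.89}
```

View pics/w6.png

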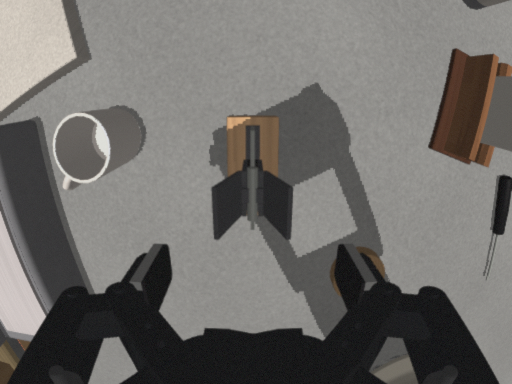

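The clip sits midway between the fingers, its handle edges at cols 213 and 291. Descending and squeezing.

Request:
apply_moves:
  commands:
    - {"dx": 0, "dy": 0, "dz": -0.02, "twist": 0}
    - {"dx": 0, "dy": 0, "dz": -0.04, "twist": 0}
    - {"dx": 0, "dy": 0, "dz": -0.06, "twist": 0}
    - {"dx": 0, "dy": 0, "dz": -0.077, "twist": 0}
    - {"dx": 0, "dy": 0, "dz": -0.077, "twist": 0}

```text
time: 11.73
position: [0.5511, 0.2681, 0.138]
ee_rot: [[0.991, -0.131, -0.004], [-0.131, -0.991, -0.001], [-0.004, 0.002, -1.0]]
force: [-0.3, -1.1, -0.3]
width: 0.999
grasp_force: 0.0
```

Request:
apply_moves:
  commands:
    - {"dx": 0, "dy": 0, "dz": 0, "twist": 0}
    - {"dx": 0, "dy": 0, "dz": 0, "twist": 0}
    - {"dx": 0, "dy": 0, "dz": 0, "twist": 0}
    - {"dx": 0, "dy": 0, "dz": 0, "twist": 0}
    - {"dx": 0, "dy": 0, "dz": 0, "twist": 0}
  claw: 0
  squeeze: 60

```text
time: 12.15
position: [0.5525, 0.2685, 0.1416]
ee_rot: [[0.991, -0.131, 0.001], [-0.131, -0.991, 0.0], [0.001, -0.001, -1.0]]
force: [-0.6, 0.6, -0.4]
width: 0.302
grasp_force: 12.6
```

Request:
apply_moves:
  commands:
    - {"dx": 0, "dy": 0, "dz": 0, "twist": 0}
    - {"dx": 0, "dy": 0, "dz": 0, "twist": 0}
    - {"dx": 0, "dy": 0, "dz": 0, "twist": 0}
    - {"dx": 0, "dy": 0, "dz": 0, "twist": 0}
    - {"dx": 0, "dy": 0, "dz": 0, "twist": 0}

```text
time: 12.57
position: [0.5522, 0.2684, 0.1408]
ee_rot: [[0.991, -0.131, 0.0], [-0.131, -0.991, 0.0], [-0.0, -0.0, -1.0]]
force: [-1.3, 0.3, -0.0]
width: 0.274
grasp_force: 63.7
```

Request:
apply_moves:
  commands:
    - {"dx": 0, "dy": 0, "dz": 0.01, "twist": 0}
    - {"dx": 0, "dy": 0, "dz": 0.025, "twist": 0}
    - {"dx": 0, "dy": 0, "dz": 0.045, "twist": 0}
    - {"dx": 0, "dy": 0, "dz": 0.075, "twist": 0}
    - {"dx": 0, "dy": 0, "dz": 0.105, "twist": 0}

```text
time: 12.98
position: [0.5518, 0.2683, 0.2473]
ee_rot: [[0.991, -0.131, -0.001], [-0.131, -0.991, -0.0], [-0.001, 0.0, -1.0]]
force: [0.6, 0.1, -0.4]
width: 0.273
grasp_force: 63.7
```

Request:
apply_moves:
  commands:
    - {"dx": 0, "dy": 0, "dz": 0.01, "twist": 0}
    - {"dx": 0, "dy": 0, "dz": 0.01, "twist": 0}
    - {"dx": 0, "dy": 0, "dz": 0.01, "twist": 0}
    - {"dx": 0, "dy": 0, "dz": 0.01, "twist": 0}

```text
time: 13.32
position: [0.5519, 0.2683, 0.2546]
ee_rot: [[0.991, -0.131, -0.002], [-0.131, -0.991, -0.0], [-0.001, 0.001, -1.0]]
force: [0.4, 0.2, -0.7]
width: 0.272
grasp_force: 63.7
```

```bash
python3 - <<'E'
from h import *
p=wcap();st=p["st"];print(st["position"],st["time"],st["width"],st["grasp_force"],st["force"])
T=np.array(st["position"]);R=np.array(st["ee_rot"])
cv2.imwrite("pics/w7.png",p["color"][...,::-1])
for n,dz in(("clip",-.017),("clip_handles",.023),("clip_mouth",-.067)):
  for r in finder.tip_of(n,p): print(n,r,(R.T@(watz(p,r["uv"],T[2]+dz)-T)).round(4))
for r in finder.spot_in("clip",p): print(r)
q=imaging.capture("top");s=imaging.capture("scene")
for n in("clip","clip_handles","clip_mouth"):
  a=finder.tip_of(n,q);b=finder.tip_of(n,s);print(n,a[:2],b[:2])
  if a and b: print(*meet(ray(q,a[0]["uv"]),ray(s,b[0]["uv"])))
for r in finder.tip_of("panel_top",p): print(r,watz(p,r["uv"],.136))
E
```

```text
[0.55189447 0.26831046 0.2546224 ] 13.3167 0.27168807379206583 63.740737438201904 [ 0.37014754  0.24859961 -0.69006275]
clip {'uv': [250.7, 226.0], 'score': 0.66} [ 0.0047 -0.0014  0.017 ]
clip_handles {'uv': [252.5, 257.4], 'score': 0.97} [ 0.0067 -0.0003 -0.023 ]
{'bbox': [221.7, 175.9, 284.6, 302.4], 'score': 0.85}
clip [{'uv': [153.9, 192.7], 'score': 0.54}] [{'uv': [296.0, 107.0], 'score': 0.84}, {'uv': [257.0, 219.2], 'score': 0.3}]
[0.55331638 0.26826442 0.23161115] 0.0126105570280473
clip_handles [{'uv': [150.4, 187.4], 'score': 0.57}] []
clip_mouth [{'uv': [158.5, 190.2], 'score': 0.52}] [{'uv': [292.2, 117.4], 'score': 0.56}]
[0.55618815 0.25995375 0.19910895] 0.001969269062905137
```

Request:
apply_moves:
  commands:
    - {"dx": 0.003, "dy": -0.02, "dz": 0.005, "twist": 0}
    - {"dx": 0.008, "dy": -0.05, "dz": 0.005, "twist": -0.05}
    - {"dx": 0.013, "dy": -0.08, "dz": 0.005, "twist": -0.1}
    - {"dx": 0.018, "dy": -0.11, "dz": 0.005, "twist": -0.15}
    - {"dx": 0.023, "dy": -0.14, "dz": 0.005, "twist": -0.2}

```text
time: 14.43
position: [0.5752, 0.1271, 0.2609]
ee_rot: [[0.945, -0.328, 0.0], [-0.328, -0.945, 0.0], [0.0, -0.0, -1.0]]
force: [1.2, -0.1, -1.6]
width: 0.271
grasp_force: 63.7
```

Request:
apply_moves:
  commands:
    - {"dx": 0.005, "dy": -0.035, "dz": 0, "twist": -0.02}
    - {"dx": 0.01, "dy": -0.07, "dz": 0, "twist": -0.04}
    - {"dx": 0.016, "dy": -0.105, "dz": 0, "twist": -0.04}
    - {"dx": 0.021, "dy": -0.14, "dz": 0, "twist": -0.04}
    - {"dx": 0.026, "dy": -0.166, "dz": 0, "twist": -0.04}

```text
time: 14.85
position: [0.6012, -0.0403, 0.2608]
ee_rot: [[0.931, -0.364, 0.0], [-0.364, -0.931, -0.0], [0.0, 0.0, -1.0]]
force: [0.5, 0.2, -1.0]
width: 0.271
grasp_force: 63.7
```

Request:
apply_moves:
  commands:
    - {"dx": 0, "dy": 0, "dz": 0, "twist": 0}
    - {"dx": 0, "dy": 0, "dz": 0, "twist": 0}
    - {"dx": 0, "dy": 0, "dz": 0, "twist": 0}
    - {"dx": 0, "dy": 0, "dz": 0, "twist": 0}
    - {"dx": 0, "dy": 0, "dz": 0, "twist": 0}

```text
time: 15.27
position: [0.6012, -0.0366, 0.2609]
ee_rot: [[0.932, -0.362, 0.0], [-0.362, -0.932, 0.0], [0.0, -0.0, -1.0]]
force: [0.2, 0.3, -1.5]
width: 0.272
grasp_force: 63.7
```

```bash
python3 - <<'E'
from h import *
p=wcap();st=p["st"];T=np.array(st["position"]);R=np.array(st["ee_rot"])
print(T,st["time"],R.round(3).tolist(),st["width"],st["grasp_force"])
s=imaging.capture("scene");w=p["color"][60:340,170:340];c=s["color"][150:290,190:330]
cv2.imwrite("pics/w8.png",np.hstack([cv2.resize(w,(364,600),interpolation=2),cv2.resize(c,(436,600)[:1]+(436,),interpolation=2) if 0 else cv2.copyMakeBorder(cv2.resize(c,(436,436),interpolation=2),0,164,0,0,0)])[...,::-1])
for r in finder.tip_of("panel_top",p): print(r,watz(p,r["uv"],.136),R.T@(watz(p,r["uv"],.136)-T))
I=p["color"].astype(int)
for y in(130,150,170): print(y,[f"{x}:{I[y,x,1]}" for x in range(222,290)])
E
```

```text
[ 0.60115666 -0.0365834   0.26092256] 15.2667 [[0.932, -0.362, 0.0], [-0.362, -0.932, 0.0], [0.0, -0.0, -1.0]] 0.27181282212655955 63.740952014923096
{'uv': [438.8, 20.8], 'score': 0.8} [ 0.69485135 -0.27548055  0.136     ] [0.17378413 0.18881603 0.12491507]
{'uv': [460.4, 275.2], 'score': 0.75} [ 0.38657234 -0.24735727  0.136     ] [-0.12377424  0.27417338  0.12484627]
{'uv': [254.0, 179.3], 'score': 0.71} [ 0.60419737 -0.03902657  0.136     ] [0.00369709 0.00120198 0.12492297]
130 ['222:94', '223:85', '224:51', '225:42', '226:42', '227:44', '228:40', '229:43', '230:43', '231:41', '232:37', '233:40', '234:41', '235:45', '236:58', '237:68', '238:71', '239:72', '240:69', '241:72', '242:70', '243:72', '244:71', '245:68', '246:60', '247:60', '248:61', '249:69', '250:91', '251:99', '252:101', '253:102', '254:101', '255:101', '256:100', '257:98', '258:74', '259:55', '260:52', '261:54', '262:59', '263:65', '264:71', '265:70', '266:67', '267:70', '268:68', '269:71', '270:72', '271:66', '272:49', '273:40', '274:41', '275:38', '276:40', '277:41', '278:44', '279:43', '280:41', '281:45', '282:4
[... 772 characters left out ...]
0 ['222:166', '223:164', '224:122', '225:61', '226:39', '227:43', '228:40', '229:41', '230:38', '231:40', '232:39', '233:43', '234:39', '235:42', '236:54', '237:62', '238:65', '239:66', '240:69', '241:68', '242:71', '243:72', '244:72', '245:67', '246:60', '247:60', '248:62', '249:76', '250:120', '251:138', '252:143', '253:145', '254:145', '255:147', '256:146', '257:139', '258:100', '259:64', '260:54', '261:51', '262:60', '263:64', '264:65', '265:67', '266:71', '267:70', '268:71', '269:72', '270:68', '271:53', '272:40', '273:41', '274:39', '275:37', '276:39', '277:38', '278:41', '279:39', '280:42', '281:39', '282:51', '283:85', '284:107', '285:149', '286:154', '287:156', '288:160', '289:162']
```

View pics/w8.png

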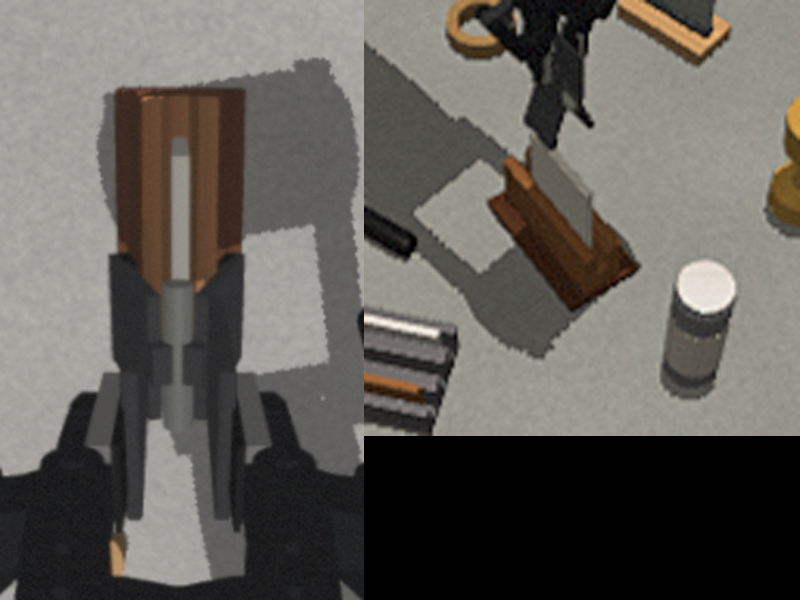

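The last picture shows the blank upright in the groove, its top edge at wrist col 254 and centred in the block. The clip is straight above it in line, jaws gaping. Lowering with a 1.5 mm sideways correction.

Request:
apply_moves:
  commands:
    - {"dx": -0.0005, "dy": -0.0014, "dz": 0, "twist": -0.001}
    - {"dx": -0.0005, "dy": -0.0014, "dz": -0.008, "twist": -0.001}
    - {"dx": -0.0005, "dy": -0.0014, "dz": -0.018, "twist": -0.001}
    - {"dx": -0.0005, "dy": -0.0014, "dz": -0.03, "twist": -0.001}
    - {"dx": -0.0005, "dy": -0.0014, "dz": -0.04, "twist": -0.001}

```text
time: 15.83
position: [0.6004, -0.0389, 0.2187]
ee_rot: [[0.931, -0.364, -0.001], [-0.364, -0.931, 0.0], [-0.001, 0.0, -1.0]]
force: [-0.2, -0.4, -1.1]
width: 0.271
grasp_force: 63.7
```

Request:
apply_moves:
  commands:
    - {"dx": 0, "dy": 0, "dz": 0, "twist": 0}
    - {"dx": 0, "dy": 0, "dz": 0, "twist": 0}

```text
time: 16.0
position: [0.6004, -0.0389, 0.2198]
ee_rot: [[0.931, -0.364, -0.002], [-0.364, -0.931, 0.0], [-0.002, 0.0, -1.0]]
force: [0.4, 0.8, 0.3]
width: 0.272
grasp_force: 63.7
```

```bash
python3 - <<'E'
from h import *
p=wcap();st=p["st"];T=np.array(st["position"]);R=np.array(st["ee_rot"]);print(T,st["time"])
I=p["color"].astype(int)
for y in(140,160,175,200,215): print(y,[f"{x}:{I[y,x,1]}" for x in range(218,290,1)])
for x,y in((250,160),(258,160)): print(R.T@(watz(p,(x,y),.136)-T))
E
```

```text
[ 0.60043436 -0.03892802  0.21982687] 16.0
140 ['218:65', '219:44', '220:39', '221:42', '222:42', '223:40', '224:43', '225:44', '226:41', '227:41', '228:41', '229:42', '230:45', '231:58', '232:68', '233:70', '234:68', '235:70', '236:70', '237:70', '238:74', '239:73', '240:72', '241:66', '242:62', '243:60', '244:63', '245:81', '246:121', '247:141', '248:142', '249:146', '250:146', '251:144', '252:146', '253:146', '254:148', '255:139', '256:93', '257:59', '258:55', '259:54', '260:55', '261:62', '262:68', '263:70', '264:70', '265:67', '266:68', '267:73', '268:71', '269:74', '270:75', '271:62', '272:45', '273:38', '274:41', '275:42', '276:39', '277:37', '278:42', '279:40', '280:44', '281:44', '282:41', '283:43', '284:50', '285:72', '286:93', '287:96', '288:99', '289:97']
160 ['218:80', '219:51', '220:40', '221:41', '222:42', '223:40', '224:43', '225:44', '226:39', '227:39', '228:42', '229:46', '230:41', '231:53', '232:64', '233:68', '234:69', '235:69', '236:67', '237:68', '238:71', '239:72', '240:71', '241:67', '242:62', '243:60', '244:60', '245:73', '246:113', '247:138', '248:143', '249
[... 2005 characters left out ...]
1', '229:41', '230:42', '231:42', '232:45', '233:41', '234:43', '235:41', '236:49', '237:47', '238:48', '239:55', '240:55', '241:58', '242:57', '243:57', '244:58', '245:70', '246:82', '247:89', '248:93', '249:95', '250:99', '251:105', '252:110', '253:110', '254:110', '255:107', '256:102', '257:101', '258:97', '259:87', '260:67', '261:58', '262:56', '263:54', '264:55', '265:57', '266:50', '267:44', '268:43', '269:42', '270:42', '271:42', '272:43', '273:40', '274:44', '275:45', '276:45', '277:48', '278:51', '279:49', '280:51', '281:49', '282:68', '283:128', '284:159', '285:169', '286:171', '287:166', '288:162', '289:160']
[ 0.03040233 -0.00208699  0.08377941]
[0.03040854 0.00411636 0.08378034]
```

Request:
apply_moves:
  commands:
    - {"dx": 0.0003, "dy": 0.0006, "dz": -0.008, "twist": 0}
    - {"dx": 0.0003, "dy": 0.0006, "dz": -0.016, "twist": 0}
    - {"dx": 0.0003, "dy": 0.0006, "dz": -0.024, "twist": 0}
    - {"dx": 0.0003, "dy": 0.0006, "dz": -0.032, "twist": 0}
    - {"dx": 0.0003, "dy": 0.0006, "dz": -0.04, "twist": 0}

```text
time: 16.47
position: [0.6009, -0.0383, 0.1797]
ee_rot: [[0.931, -0.364, -0.0], [-0.364, -0.931, 0.0], [-0.0, -0.0, -1.0]]
force: [-1.0, -0.1, -0.5]
width: 0.274
grasp_force: 63.7
```

Request:
apply_moves:
  commands:
    - {"dx": 0, "dy": 0, "dz": 0, "twist": 0}
    - {"dx": 0, "dy": 0, "dz": 0, "twist": 0}
    - {"dx": 0, "dy": 0, "dz": 0, "twist": 0}
    - {"dx": 0, "dy": 0, "dz": 0, "twist": 0}
    - {"dx": 0, "dy": 0, "dz": 0, "twist": 0}

```text
time: 16.88
position: [0.6012, -0.0384, 0.1812]
ee_rot: [[0.931, -0.364, 0.001], [-0.364, -0.931, -0.0], [0.001, -0.0, -1.0]]
force: [-0.5, 0.4, -0.2]
width: 0.273
grasp_force: 63.7
```

```bash
python3 - <<'E'
from h import *
p=wcap();st=p["st"];T=np.array(st["position"]);R=np.array(st["ee_rot"]);print(T,st["time"],st["force"],st["width"],st["grasp_force"],st["qvel"])
I=p["color"].astype(int)
for y in(110,130,150,200): print(y,[f"{x}:{I[y,x,1]}" for x in range(238,270,1)])
for n in("clip","panel_top"):
  for r in finder.tip_of(n,p): 
    z=T[2]-.017 if n=="clip" else .136
    print(n,r,(R.T@(watz(p,r["uv"],z)-T)).round(4))
print([f"{y}:{I[y,251,1]}" for y in range(60,110,3)])
for y in(70,80,90): print(y,(R.T@(watz(p,(251,y),.136)-T)).round(4))
E
```

```text
[ 0.6012138  -0.03840536  0.18123306] 16.8833 [-0.4857526   0.4228976  -0.21964697] 0.2727357847712446 63.741745948791504 [ 1.11789786e-03  9.32225880e-05  8.41681653e-04 -3.92903808e-04
 -4.61507604e-04 -3.93948048e-04]
110 ['238:128', '239:119', '240:100', '241:78', '242:63', '243:63', '244:62', '245:63', '246:68', '247:68', '248:68', '249:69', '250:68', '251:68', '252:68', '253:71', '254:72', '255:73', '256:71', '257:68', '258:60', '259:57', '260:51', '261:53', '262:57', '263:59', '264:67', '265:69', '266:70', '267:67', '268:70', '269:70']
130 ['238:71', '239:73', '240:67', '241:63', '242:60', '243:62', '244:61', '245:64', '246:66', '247:69', '248:71', '249:72', '250:73', '251:73', '252:73', '253:75', '254:76', '255:75', '256:71', '257:67', '258:61', '259:56', '260:54', '261:53', '262:55', '263:63', '264:68', '265:70', '266:67', '267:71', '268:70', '269:68']
150 ['238:72', '239:71', '240:69', '241:64', '242:61', '243:61', '244:67', '245:92', '246:125', '247:142', '248:146', '249:143', '250:147', '251:146', '252:147', '253:147', '254:149', '255:147', '256:145', '257:124', '258:84',
[... 211 characters left out ...]
89', '248:92', '249:97', '250:100', '251:106', '252:109', '253:112', '254:110', '255:107', '256:104', '257:100', '258:97', '259:90', '260:65', '261:56', '262:55', '263:56', '264:54', '265:57', '266:53', '267:48', '268:45', '269:42']
clip {'uv': [252.2, 224.5], 'score': 0.66} [ 0.0056 -0.0002  0.017 ]
panel_top {'uv': [493.8, 309.7], 'score': 0.9} [-0.1225  0.272   0.0451]
panel_top {'uv': [478.9, 5.6], 'score': 0.7} [0.1688 0.1758 0.0453]
['60:163', '63:161', '66:162', '69:164', '72:167', '75:167', '78:164', '81:170', '84:168', '87:168', '90:162', '93:162', '96:169', '99:161', '102:68', '105:66', '108:68']
70 [ 0.0957 -0.0011  0.0453]
80 [ 0.0893 -0.0011  0.0453]
90 [ 0.083  -0.0011  0.0453]
```

```bash
python3 -c "
from rig import arm
print(arm.sign_off())"
```

```text
the job is handed in; nothing more can be done
None
```

The job is handed in, but the verdict was not reported: the blank stands let go in the display block's groove, and the clip is held squeezed open around the middle of its top edge, about 1 mm off centre across the jaws with the edge about 22 mm inside them by my measurements.

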